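# Wedge the rocking power unit steady

### The arm

A 7-joint arm with a two-finger parallel gripper is mounted at the origin on the work surface. World frame = base frame: x ahead of the robot, y to its left, z up, the work surface at z = 0. Lengths are in m, angles in rad, forces in N, time in s.
With the tool pointing down it reaches from about 0.425 to 0.925 m from the base axis. Payload 6.8 kg.
Tool frame: the origin (TCP) lies on the front face of the gripper's body, between the roots of the fingers; the fingertips stand 80 mm ahead of it and the grasp point (between the pads) lies 61 mm ahead of it; x points along the fingers, y is the direction in which the jaws open and shut, and the axes are right-handed (so a half turn about x gives the same grasp; the last joint's range is limited). The gripper opens to 88 mm and grips with 3 to 60 N. Pads are 20 mm wide; open, the fingers measure 115 mm over their backs; the gripper's body (75 mm by 178 mm) begins 61 mm behind the grasp point.
Start: joints at [1.2, 0.477, 0.022, 1.555, -0.011, 1.109, -0.083], TCP at [0.175, -0.652, 0.303] pointing down, gripper open.
Joint ranges: [-2.96, 2.96], [-0.34, 2.1], [-1.41, 1.46], [0.24, 2.44], [-1.37, 4.51], [0.17, 1.92], [-2.96, 2.96]. Speed limits (rad/s): [2.39, 2.39, 3.14, 3.14, 3.14, 3.14, 3.14].

### API

Orientations are given as a 3x3 rotation matrix whose columns are the frame's x, y, z axes.
In Python, from cell import robot gives the robot as it stands. Calls block until the motion is done:
- robot.goto(position, orientation): joint-space move of the TCP to a pose.
- robot.move_l(position, speed=0.15, ori=None, guard=None): straight line of the TCP; ori=None keeps the orientation; speed is the mean speed in m/s. With guard (N) it stops when the force on the tool has changed by that much, and returns True; else False.
- robot.set_joints(angles): joint-space move.
- robot.open_gripper() and robot.grasp(strength=None): open the fingers fully, or close them until they stop; strength is the grip in N (None keeps the last).
- robot.sleep(seconds).
- robot.ik(position, orientation): joint angles nearest the present ones, or None.
- robot.get_state(): the state.
- robot.grab_frame(name): name is "scene" or "side" or "wrist"; returns the picture (384x512x3 uint8, red, green, blue); there is no depth.
- robot.camera_params(name): a dict with "fov_y" (degrees; the focal length in pixels is half the picture's height over the tangent of half this angle, whatever the lens; pixels are square), "cx", "cy" (the principal point, pixels), "R" (3x3) and "t" (3): a world point X has camera coordinates R X + t; the wrist camera has in their place "mount" (4x4, takes a point from camera to tool coordinates, whose origin is the TCP and whose axes are the tool frame's). Camera axes: x right, y down, z forward; pixel columns grow to the right and rows downward; lengths in m; the calibration is good to about 2 mm. A picture is of the moment at which its call begins: read the wrist's pose just before it. camera_params takes no time and is no camera call.
A pose or a line that the arm cannot do raises robot.MotionError and nothing moves.
- robot.sign_off(): hands the job in, once; it reports no verdict.
The state is a dict: "time": time; "joint_positions": joint angles; "qd": joint speeds; "joint_torque": joint torques, N m; "tool_pos": TCP position; "ee_rot": TCP orientation; "ft_force": force on the tool from outside, world axes, zero at the start; "moment": the same for the moment, N m; "opening": opening from 0.0 (shut) to 1.0 (fully open).
Only numpy, scipy, OpenCV 4.12 (cv2) and the standard library are available. Lean on these libraries where they do the work, as an engineer would, in place of code of your own. Each camera call takes 0.05 s, during which the arm holds its last target.

### The job

The orange power unit on the welding bench rocks on a steel bar under its base plate. Press down on the yellow strip along the plate's raised near edge to feel that edge rock down to the bench, and let it come back up; then push the wooden wedge along the bench, thin end first, under that edge until it is snug and carries some of the unit, and press on the yellow strip again to feel that it no longer gives. Only press and push: lift nothing, do not shove the unit along the bench, leave the other things where they are, and finish clear with the wedge in place.

Things in the scene. Friction and masses are not known exactly. Their poses are not given: they have to be found in the camera images.
- unit: Loose power unit, about 2 kg: grey base plate 200 x 200 x 10 mm carrying an orange housing on its far part (x from -30 to +100 mm, y +-90 mm, top 70 mm above the underside, two low steel handles up to 92 mm). Origin: centre of the plate's underside; x points away from the robot within 0.35 rad. It lies across the bar, far (+x) edge on the bench, near (-x) edge in the air, tilted 0.04 to 0.09 rad.
- press (a point): On the plate's top face, middle of the yellow strip (28 x 190 mm) along the near edge, 18 mm in from that edge. Pressed anywhere on the strip with about 4 to 8 N, the unit rocks over the bar until its near edge meets the bench; released, it rocks back by itself.
- lip (a point): Middle of the lower near edge of the base plate, the edge in the air (10 to 17 mm above the bench at the start); the wedge goes under here. Axes as the unit's.
- wedge: Loose wooden wedge flat on the bench between robot and unit, 100 mm (its x) x 60 mm (its y), 120 g. Flat top slopes from 22 mm high at the thick end (x = -50 mm, towards the robot, upright end face) to 4 mm at the thin end (x = +50 mm, towards the unit). Origin: centre of the underside. Its x points under the raised edge, within 0.12 rad of the unit's x.
- tip (a point): Middle of the wedge's thin end, on the bench; x axis as the wedge's.
- butt (a point): Middle of the wedge's thick end, at bench height; push on this 22 mm high face. Sliding free the wedge resists with about 1 N; 30 to 75 mm in under the edge it meets the unit and the push rises to 5 N and more; pushed much harder it drags the unit along.
- bar: Round steel bar welded to the bench under the middle of the unit, 300 mm long (its y), standing 5 to 8 mm proud of the bench; fixed. Origin: middle of its axis, 10 mm below its top.
- flange: Bystander: loose steel ring flange, 80 mm across, 12 mm thick, origin at the underside. Leave alone.
- tube: Bystander: loose upright aluminium tube offcut, 48 mm across, 70 mm tall, origin at the underside. Leave alone.
- can: Bystander: loose blue can, 56 mm across, 130 mm tall, beside the unit, origin at the underside. Leave alone.
- wrench: Bystander: loose wrench lying beside the unit along its x. Leave alone.
- hammer: Bystander: loose hammer to the right. Leave alone.
- brush: Bystander: loose brush to the left. Leave alone.
- jar: Bystander: loose jar, 60 mm across, 80 mm tall, far left. Leave alone.
There are look-alikes about, which are no part of the job. What is shaped like the wedge but black or blue is not meant.

How it is judged:
On the way, in this order (a step that is already met when the one before it is completed fails the run):
1. the fingers press the unit and its raised edge rocks down to within 6 mm of the bench (contact force between the fingers and unit above 1 N and height (world z) of lip below 0.006 m), for 0.05 s.
2. untouched, the unit is back up and rests on the wedge (more than 0.4 N) (contact force between wedge and unit above 0.4 N and contact force between the arm and unit below 0.1 N and height (world z) of lip above 0.008 m and x of tip in the frame of lip above 0.02 m), for 0.2 s.
3. the fingers press the unit again with 4 N or more and its edge stays up on the wedge (contact force between the fingers and unit above 4 N and contact force between wedge and unit above 1.5 N and height (world z) of lip above 0.008 m), for 0.1 s.
At the end, for the whole second after the job is handed in: The wedge lies flat on the bench with its thin end more than 20 mm inside the raised edge and carries more than 0.4 N of the unit; that edge is still more than 8 mm above the bench, the unit has moved less than 25 mm, leans less than 0.15 rad, and all is at rest (contact force between wedge and unit above 0.4 N and height (world z) of lip above 0.008 m and x of tip in the frame of lip above 0.02 m and distance of unit from where it was at the start of the episode below 0.025 m and angle between unit's own z axis and vertical below 0.15 rad and height (world z) of wedge below 0.005 m and angle between wedge's own z axis and vertical below 0.05 rad and linear speed of each of unit, wedge below 0.01 m/s); the robot touches nothing.
It fails at once if the wedge is lifted or tipped (more than 10 mm or 0.3 rad) (height (world z) of wedge above 0.01 m or angle between wedge's own z axis and vertical above 0.3 rad).
It fails at once if the unit is lifted (middle of its underside more than 25 mm up) or tipped over 0.25 rad (height (world z) of unit above 0.025 m or angle between unit's own z axis and vertical above 0.25 rad).
It fails at once if the unit is shoved more than 40 mm along the bench (distance of unit from where it was at the start of the episode above 0.04 m).
It fails at once if a bystander is moved more than 30 mm (distance of any of flange, tube, can, wrench, hammer, brush, jar from where it was at the start of the episode above 0.03 m).
It also fails if it takes over 64 s, if anything falls off the work surface, if the arm or the gripper's body presses on something with over 40 N, if the wrist force passes 120 N, or if a joint passes its speed limit or range.

## Working session

There is one attempt and no reset: what is moved stays moved. The work goes in short steps, each a Python script; the robot and the scene stay as the last script left them, time stands still between calls to the robot, and variables do not carry over. Pictures are saved under pics/ and viewed, and the job is handed in when it is done.

```bash
ls; mkdir -p pics
python3 - <<'E'
from cell import robot
import cv2
s=robot.get_state();print(s['time'],s['tool_pos'],s['ft_force'],s['opening']);print(s['ee_rot'])
for n in("scene","side","wrist"):
    cv2.imwrite(f"pics/{n}0.png",robot.grab_frame(n)[:,:,::-1]);print(n,robot.camera_params(n))
E
```

```text
pics
0.0 [ 0.17523355 -0.65137949  0.30168445] [-0.4984946  -0.32207847  0.14476461] 1.0009205944371733
[[-6.22506596e-04  2.59842231e-01 -9.65650883e-01]
 [ 1.71763409e-03 -9.65649368e-01 -2.59842931e-01]
 [-9.99998331e-01 -1.82038881e-03  1.54809227e-04]]
scene {'fov_y': 46.768947910090475, 'cx': 253.70402332509502, 'cy': 192.98936674674445, 'R': array([[-0.82465788,  0.56562093, -0.00351214],
       [ 0.47486755,  0.68894204, -0.54759444],
       [-0.30731122, -0.45324587, -0.83673651]]), 't': array([ 0.48163971, -0.22402849,  1.74708233])}
side {'fov_y': 51.789317484454294, 'cx': 254.905678576656, 'cy': 189.43288222059687, 'R': array([[ 0.99876494, -0.04948172, -0.00448865],
       [-0.04022558, -0.75227982, -0.65761461],
       [ 0.02916318,  0.65698297, -0.75334115]]), 't': array([-0.55247334,  0.06068591,  1.22409162])}
wrist {'fov_y': 66.23559049321752, 'cx': 254.38205288454802, 'cy': 188.68331817057336, 'mount': array([[ 2.74390767e-04, -2.69639395e-01,  9.62961329e-01,
        -8.11396297e-02],
       [ 9.99999474e-01,  1.02597096e-03,  2.33816898e-06,
         6.80450269e-04],
       [-9.88600824e-04,  9.62960822e-01,  2.69639534e-01,
        -7.21640928e-02],
       [ 0.00000000e+00,  0.00000000e+00,  0.00000000e+00,
         1.00000000e+00]])}
```

View pics/scene0.png

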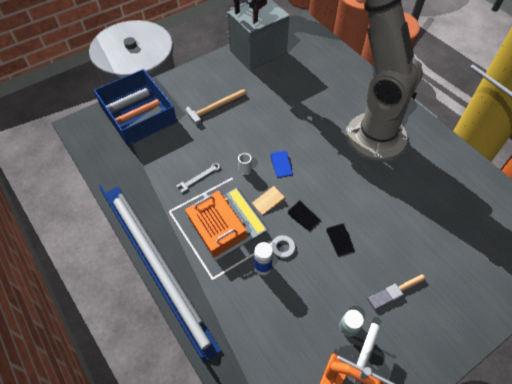

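View pics/side0.png

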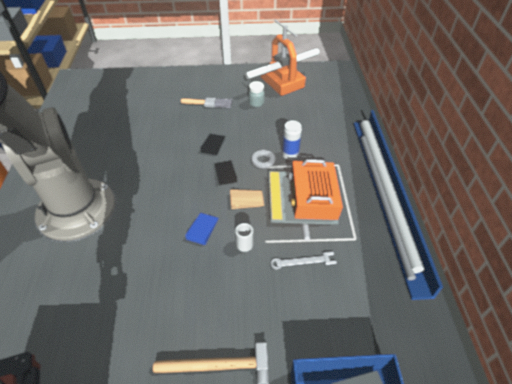

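View pics/wrist0.png

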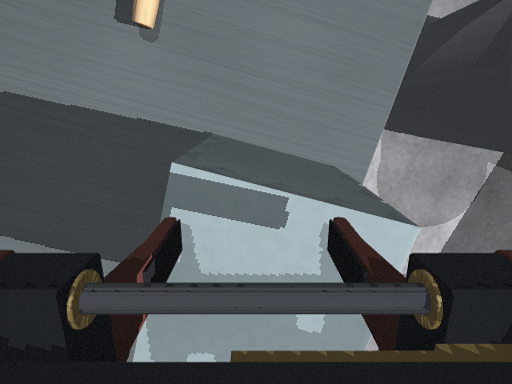

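The wooden wedge candidates are these:
- Tan piece at scene (268,200), side (246,199).
- Blue piece at scene (281,164).
- Black pieces at scene (303,215) and (340,240).

The tan one is wooden and sits directly in front of the yellow strip, so it fits. I'll confirm it in an enlarged crop.

Run:
```python
import cv2
a=cv2.imread("pics/scene0.png")[140:290,160:320];b=cv2.imread("pics/side0.png")[110:260,180:370]
cv2.imwrite("pics/sc_crop.png",cv2.resize(a,(800,750)[:2],interpolation=cv2.INTER_CUBIC)[:600] if 0 else cv2.resize(a,(640,600),interpolation=cv2.INTER_CUBIC))
cv2.imwrite("pics/si_crop.png",cv2.resize(b,(760,600),interpolation=cv2.INTER_CUBIC))
```

```text
(no output)
```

View pics/sc_crop.png

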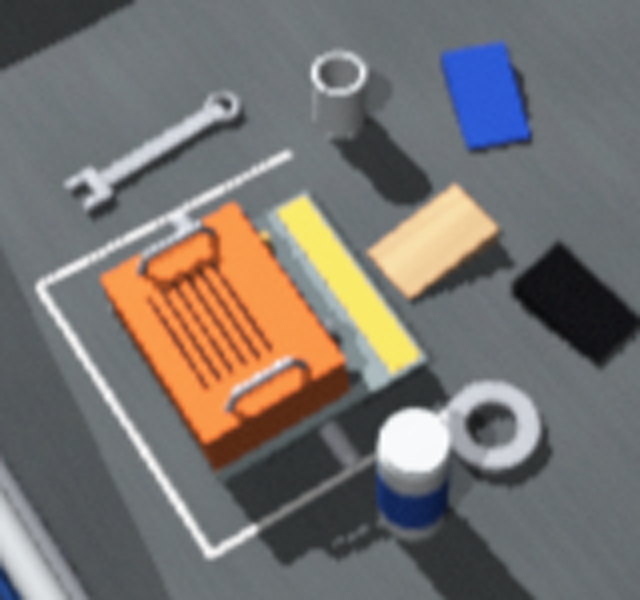

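View pics/si_crop.png

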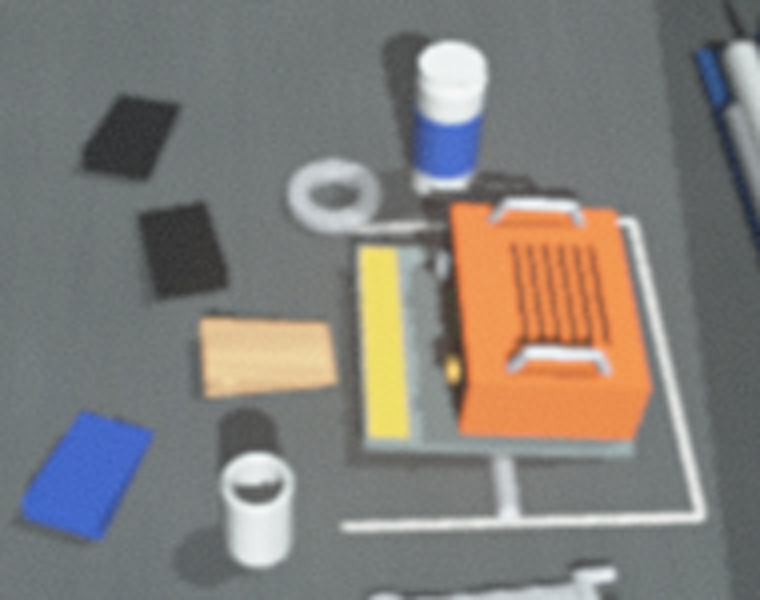

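```bash
cat > h.py <<'E'
import numpy as np, cv2
from cell import robot
def P(n):
    c=robot.camera_params(n); f=192/np.tan(np.radians(c['fov_y']/2))
    return np.array([[f,0,c['cx']],[0,f,c['cy']],[0,0,1]])@np.c_[c['R'],c['t']]
def Pw(s):
    c=robot.camera_params('wrist'); f=192/np.tan(np.radians(c['fov_y']/2))
    T=np.eye(4);T[:3,:3]=s['ee_rot'];T[:3,3]=s['tool_pos'];W=np.linalg.inv(T@c['mount'])
    return np.array([[f,0,c['cx']],[0,f,c['cy']],[0,0,1]])@W[:3]
def tri(P1,a,P2,b):
    X=cv2.triangulatePoints(P1,P2,np.array(a,float).reshape(2,1),np.array(b,float).reshape(2,1)).ravel();return X[:3]/X[3]
def onplane(Pm,p,z):
    H=Pm[:,[0,1,3]].copy();H[:,2]+=Pm[:,2]*z
    v=np.linalg.solve(H,[p[0],p[1],1]);return v[:2]/v[2]
E
python3 - <<'E'
from h import *
S,D=P('scene'),P('side')
np.set_printoptions(precision=4,suppress=True)
pts={'strip near -y':((307,195),(367,439)),'strip in -y':((277,212),(410,437)),'strip near +y':((425,356),(359,248)),'strip in +y':((392,374),(395,247)),
'wedge thick -y':((458,184),(205,397)),'wedge thick +y':((499,229),(202,318)),'wedge thin -y':((368,252),(337,384)),'wedge thin +y':((411,299),(329,323)),
'can top':((414,440),(453,68)),'tube top':((339,73),(258,480)),'flange':((493,424),(333,194))}
for k,(a,b) in pts.items():
    a=np.array(a)/4+[160,140];b=np.array(b)/4+[180,110]
    print(k,tri(S,a,D,b))
E
```

```text
strip near -y [ 0.5972 -0.0896  0.023 ]
strip in -y [ 0.629  -0.0895  0.0231]
strip near +y [0.6053 0.1036 0.0241]
strip in +y [0.6365 0.1022 0.0241]
wedge thick -y [ 0.4752 -0.0308  0.0082]
wedge thick +y [0.477  0.0362 0.022 ]
wedge thin -y [ 0.5794 -0.02    0.0024]
wedge thin +y [0.5766 0.0418 0.0038]
can top [0.6872 0.2021 0.127 ]
tube top [ 0.5165 -0.1561  0.0706]
flange [0.5902 0.1818 0.0095]
```

The enlarged crops show the tan wooden wedge with its thin end facing the yellow strip, so that's the one. The can and flange are on the +y side and the tube is on the -y side. Next I'll close the gripper and look from above.

```bash
cat >> h.py <<'E'
def ori(yaw):
    z=-np.array([np.cos(yaw),np.sin(yaw),0]);x=np.array([0,0,-1.]);return np.c_[x,np.cross(z,x),z]
E
python3 - <<'E'
from h import *
import pickle
robot.grasp(20)
robot.goto([0.52,0.0,0.30],ori(0))
for i,p in enumerate([[0.53,0.0,0.30],[0.60,0.0,0.30]]):
    robot.move_l(p,speed=.2); s=robot.get_state();np.save(f"pics/P{i}.npy",Pw(s))
    im=robot.grab_frame('wrist');cv2.imwrite(f"pics/w{i}.png",im[:,:,::-1]);cv2.imwrite(f"pics/w{i}b.png",cv2.resize(im[:,:,::-1],(800,600),interpolation=cv2.INTER_CUBIC))
    print(s['time'],s['tool_pos'],s['ft_force'],s['opening'])
E
```

```text
4.35 [ 5.30428711e-01 -4.08008316e-04  2.99897977e-01] [-0.10511153  0.52128348 -0.54877875] 0.005894749649628995
4.9 [5.99503573e-01 1.55419718e-04 2.99497843e-01] [-1.23172963 -0.3664564  -0.41200273] 0.0017596119155432106
```

View pics/w0b.png

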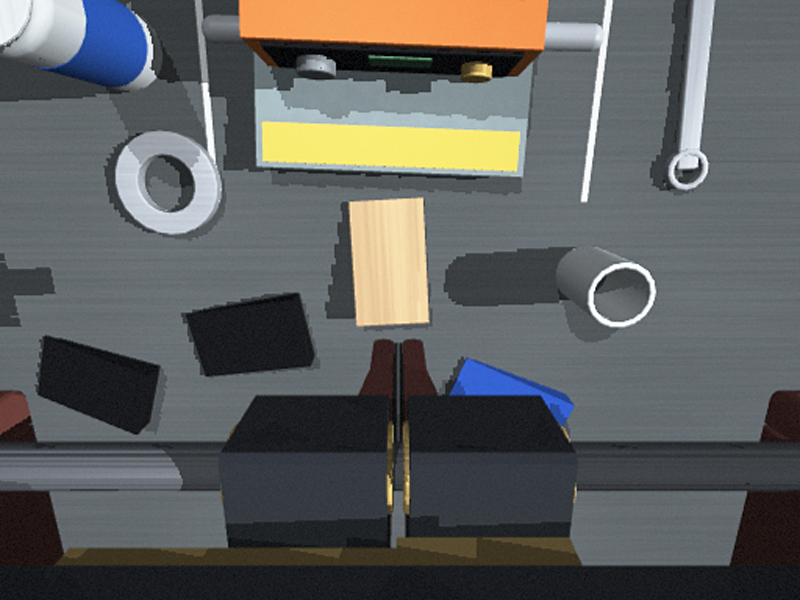

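View pics/w1b.png

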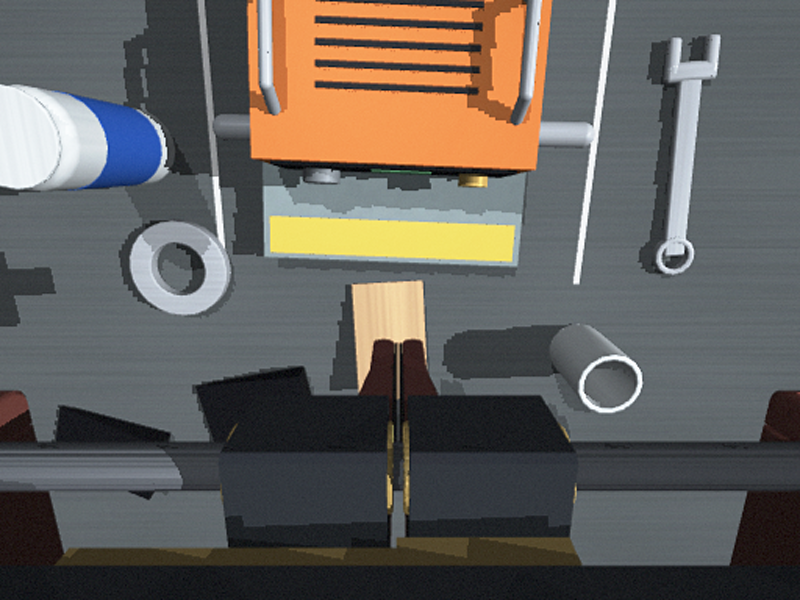

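Run:
```python
from h import *
np.set_printoptions(precision=4,suppress=True)
A,B=np.load('pics/P0.npy'),np.load('pics/P1.npy');f=.64
q={'sn+':((262,162),(270,252)),'sn-':((520,171),(514,263)),'sf+':((262,122),(271,216)),'sf-':((519,130),(514,225)),'thin+':((348,202),(352,285)),'thin-':((423,197),(423,280))}
for k,(a,b) in q.items(): print(k,tri(A,np.array(a)*f,B,np.array(b)*f))
for k,p,z in(('thin+',(348,202),.004),('thin-',(423,197),.004),('thick+',(357,327),.022),('thick-',(429,323),.022),('edge+',(257,166),.023),('edge-',(522,178),.023),('can base',(150,85),0),('tube top',(620,294),.07)): print(k,onplane(A,np.array(p)*f,z))
```

```text
sn+ [0.6057 0.1005 0.0205]
sn- [ 0.5993 -0.0912  0.0311]
sf+ [0.634  0.0978 0.021 ]
sf- [ 0.6281 -0.09    0.0264]
thin+ [0.5751 0.0379 0.0061]
thin- [ 0.5788 -0.0221  0.0033]
thin+ [0.5749 0.0385]
thin- [ 0.5788 -0.0218]
thick+ [0.4746 0.0321]
thick- [ 0.4781 -0.0274]
edge+ [0.6028 0.104 ]
edge- [ 0.5941 -0.0953]
can base [0.6623 0.1876]
tube top [ 0.5164 -0.1575]
```

Run:
```python
from h import *
np.set_printoptions(precision=4,suppress=True)
R=ori(-0.043)
robot.goto([0.616,0.004,0.20],R)
robot.move_l([0.616,0.004,0.125],speed=.1)
robot.sleep(.2);f0=robot.get_state()['ft_force']
print(f0,robot.get_state()['time'])
z=.112
while z>=0.088:
    g=robot.move_l([0.616,0.004,z],speed=.03,guard=14)
    s=robot.get_state();df=s['ft_force']-f0;print(round(s['time'],2),z,round(s['tool_pos'][2]-.08,4),df,g)
    if g or df[2]>10:break
    z-=.0015
robot.sleep(.1);s=robot.get_state();print(s['tool_pos'],s['ft_force']-f0)
cv2.imwrite("pics/press1.png",cv2.resize(robot.grab_frame('side')[110:260,180:370,::-1],(760,600),interpolation=cv2.INTER_CUBIC))
```

```text
[-0.6409  0.1348  0.0316] 6.5417
7.12 0.112 0.0318 [0.1731 0.0697 1.1208] False
7.38 0.1105 0.0305 [0.4244 0.3493 0.0487] False
7.62 0.109 0.0289 [ 0.4976  0.2227 -0.389 ] False
7.88 0.1075 0.0274 [ 0.3314 -0.1462 -0.073 ] False
8.12 0.106 0.0259 [ 0.7713 -0.5819  0.739 ] False
8.38 0.1045 0.0245 [ 0.7784 -0.4229  1.3276] False
8.62 0.103 0.0232 [-0.9657  0.1746  3.4832] False
8.88 0.10149999999999999 0.0215 [-1.1234 -0.072   3.6048] False
9.12 0.09999999999999999 0.0199 [-2.5195 -0.0271  3.4966] False
9.38 0.09849999999999999 0.0183 [-2.281  -0.4552  4.6056] False
9.62 0.09699999999999999 0.0169 [-3.6381  0.2788  5.1663] False
9.88 0.09549999999999999 0.0155 [-3.5519 -0.6788  5.2594] False
10.12 0.09399999999999999 0.014 [-3.0876  0.0928  3.7154] False
10.38 0.09249999999999999 0.0125 [-3.9314 -0.3315  4.2878] False
10.62 0.09099999999999998 0.012 [-6.7115 -0.1169 12.1242] False
[0.616 0.004 0.092] [-6.4816 -0.2469 11.8768]
```

View pics/press1.png

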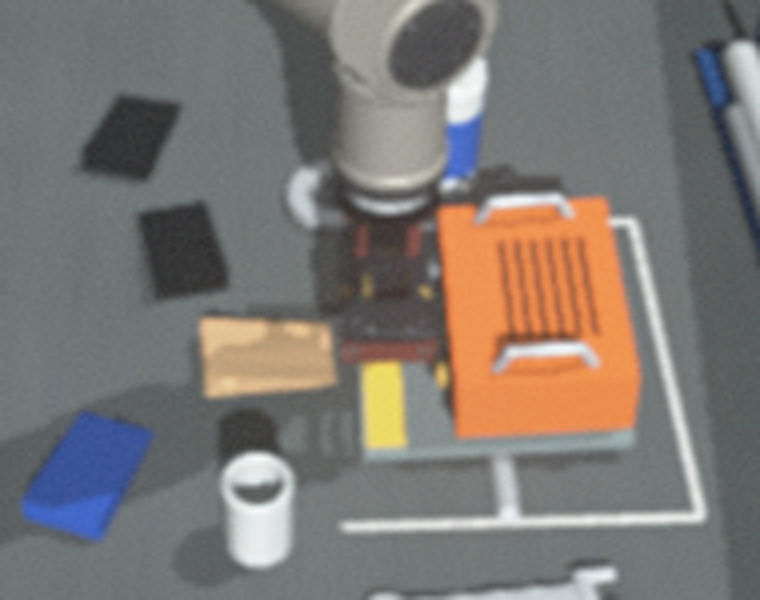

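Press 1 rocked the edge down: the fingers stopped hard at tip z = 0.012 with 12 N, which means plate thickness on the bench. In the image the wedge is still short of the plate at (335,360). Next I'll release and go behind the wedge.

Run:
```python
from h import *
np.set_printoptions(precision=4,suppress=True)
R=ori(-0.043)
robot.move_l([0.616,0.004,0.115],speed=.04)
robot.move_l([0.616,0.004,0.18],speed=.15)
robot.goto([0.447,0.005,0.18],R)
s=robot.get_state();np.save("pics/P2.npy",Pw(s))
im=robot.grab_frame('wrist');cv2.imwrite("pics/w2b.png",cv2.resize(im[:,:,::-1],(800,600),interpolation=cv2.INTER_CUBIC))
robot.move_l([0.447,0.005,0.086],speed=.1)
print(robot.get_state()['tool_pos'],robot.get_state()['time'])
cv2.imwrite("pics/pre.png",cv2.resize(robot.grab_frame('side')[110:260,180:370,::-1],(760,600),interpolation=cv2.INTER_CUBIC))
```

```text
[0.4474 0.0051 0.0864] 13.9667
```

View pics/w2b.png

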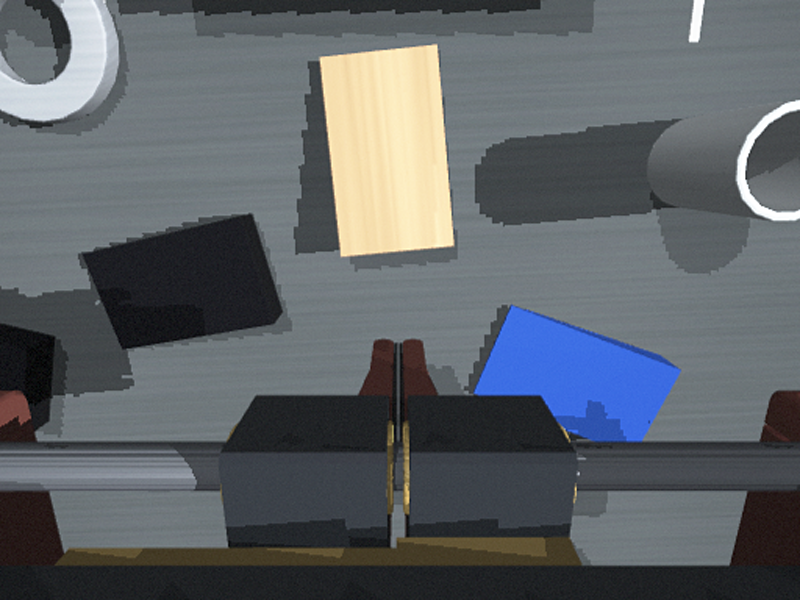

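View pics/pre.png

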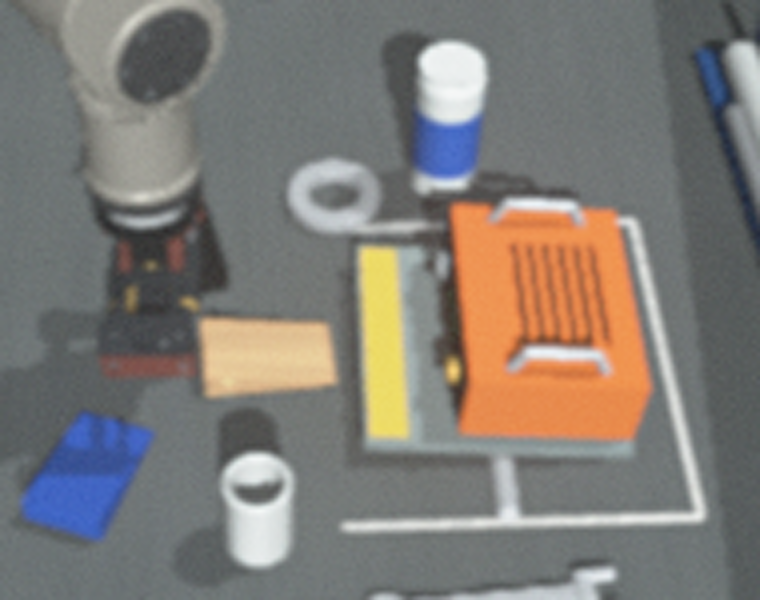

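The unit is back up at its starting pose. The fingers stand just behind the wedge's thick end, aligned with it and clear of the blue and black pieces. Now I'll push.

```bash
cat > push.py <<'E'
from h import *
np.set_printoptions(precision=2,suppress=True)
d=np.array([np.cos(-.043),np.sin(-.043),0])
def push(start,s0,s1,step,stop,f0,z=.086,speed=.03):
    hi=0
    s=s0
    while s<s1:
        s+=step
        p=start+d*s;p[2]=z
        robot.move_l(p,speed=speed,guard=stop+3)
        st=robot.get_state();f=-(st['ft_force']-f0)@d
        print(f"{st['time']:.2f} x={st['tool_pos'][0]:.4f} f={f:.2f} fz={st['ft_force'][2]-f0[2]:.2f}")
        if f>stop: 
            break
    return s
E
python3 - <<'E'
from push import *
robot.sleep(.2);f0=robot.get_state()['ft_force'];np.save('pics/f0.npy',f0)
st=np.array([.447,.005,.086])
s=push(st,0,.062,.0062,5.5,f0)
cv2.imwrite("pics/p1.png",cv2.resize(robot.grab_frame('side')[110:260,180:370,::-1],(760,600),interpolation=cv2.INTER_CUBIC))
print(s)
E
```

```text
14.57 x=0.4535 f=-0.91 fz=-0.67
14.93 x=0.4596 f=0.23 fz=-0.23
15.29 x=0.4658 f=-1.01 fz=-0.22
15.65 x=0.4721 f=-0.37 fz=-0.43
16.01 x=0.4783 f=0.60 fz=-0.60
16.37 x=0.4845 f=-0.41 fz=-0.31
16.73 x=0.4907 f=0.43 fz=-0.35
17.08 x=0.4969 f=-0.77 fz=0.44
17.44 x=0.5031 f=-0.68 fz=-0.49
17.80 x=0.5093 f=-0.74 fz=0.61
18.16 x=0.5155 f=0.06 fz=-0.37
0.06819999999999998
```

View pics/p1.png

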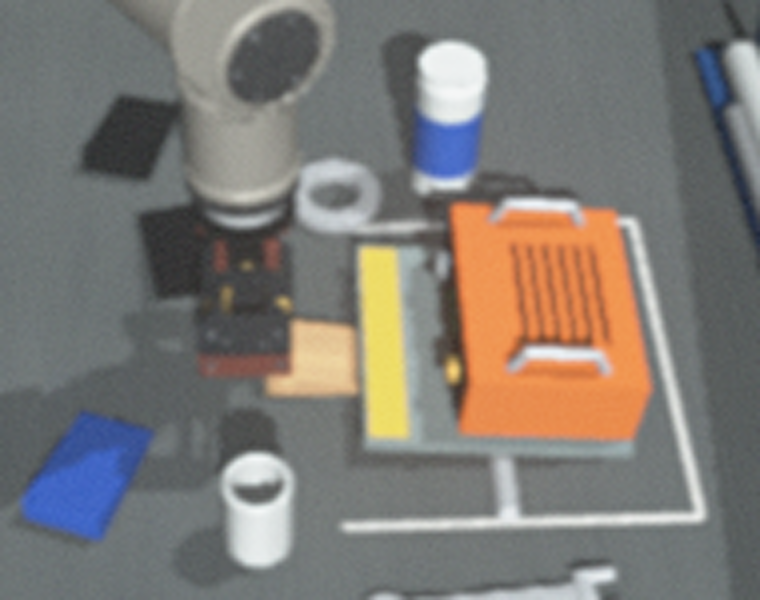

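The wedge has gone about 27 mm under the edge with no resistance beyond the noise. I'll continue in finer steps.

Run:
```python
from push import *
f0=np.load('pics/f0.npy')
st=np.array([.447,.005,.086])
s=push(st,.0682,.118,.002,6,f0,speed=.02)
robot.sleep(.2);print(s,robot.get_state()['ft_force']-f0)
cv2.imwrite("pics/p2.png",cv2.resize(robot.grab_frame('side')[110:260,180:370,::-1],(760,600),interpolation=cv2.INTER_CUBIC))
```

```text
18.46 x=0.5173 f=-0.30 fz=-0.20
18.71 x=0.5192 f=0.04 fz=0.28
18.96 x=0.5214 f=-0.85 fz=-0.09
19.21 x=0.5234 f=-0.01 fz=-0.60
19.46 x=0.5253 f=0.14 fz=0.50
19.71 x=0.5273 f=-1.26 fz=-0.19
19.96 x=0.5293 f=-0.53 fz=-0.14
20.21 x=0.5313 f=-0.64 fz=1.13
20.46 x=0.5334 f=-0.78 fz=0.07
20.71 x=0.5354 f=-0.13 fz=0.17
20.96 x=0.5373 f=-0.23 fz=-0.51
21.21 x=0.5394 f=-0.55 fz=-0.71
21.46 x=0.5413 f=-0.03 fz=-0.11
21.71 x=0.5433 f=0.23 fz=-0.19
21.96 x=0.5453 f=-0.49 fz=0.07
22.21 x=0.5471 f=1.02 fz=-0.15
22.46 x=0.5478 f=6.01 fz=3.65
0.10220000000000003 [-4.29  0.89  3.98]
```

View pics/p2.png

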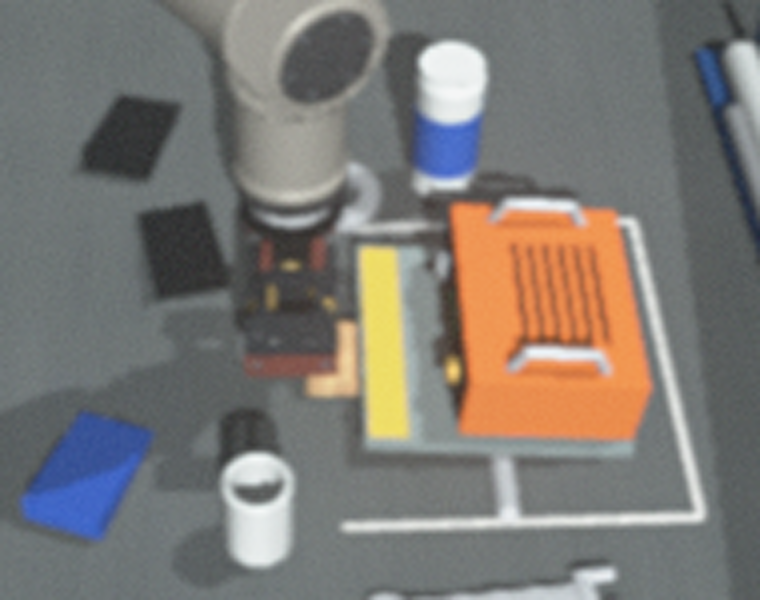

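Run:
```python
from push import *
f0=np.load('pics/f0.npy')
st=np.array([.447,.005,.086])
s=push(st,.1022,.1040,.0006,8,f0,speed=.02)
robot.sleep(.3);print(s,robot.get_state()['tool_pos'],robot.get_state()['ft_force']-f0)
# back off and rise
p=st+d*(s-.035);robot.move_l(p,speed=.08)
p[2]=.2;robot.move_l(p,speed=.15)
S=robot.get_state();np.save("pics/P3.npy",Pw(S))
im=robot.grab_frame('wrist');cv2.imwrite("pics/w3b.png",cv2.resize(im[:,:,::-1],(800,600),interpolation=cv2.INTER_CUBIC))
cv2.imwrite("pics/p3.png",cv2.resize(robot.grab_frame('side')[110:260,180:370,::-1],(760,600),interpolation=cv2.INTER_CUBIC))
print(S['time'])
```

```text
22.96 x=0.5479 f=5.82 fz=5.79
23.21 x=0.5479 f=8.76 fz=6.84
0.1034 [0.55 0.   0.09] [-7.33  1.31  7.26]
25.0
```

View pics/w3b.png

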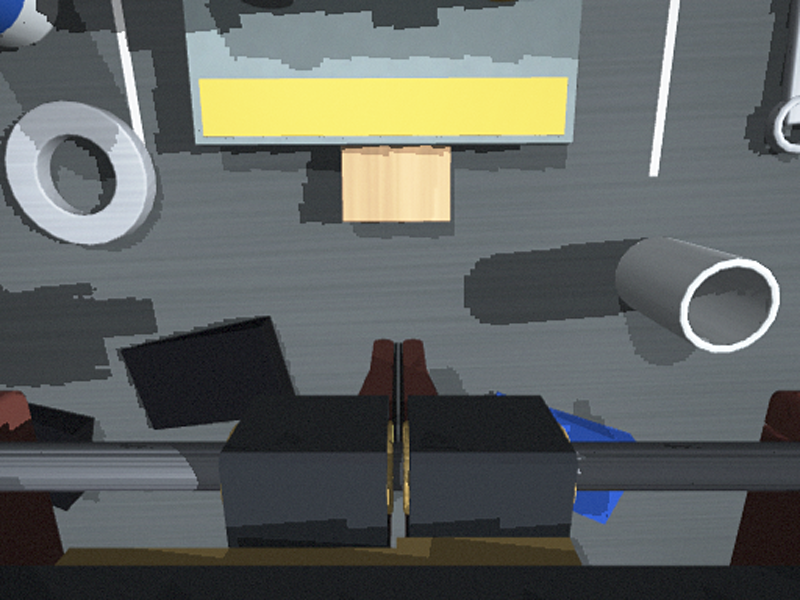

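View pics/p3.png

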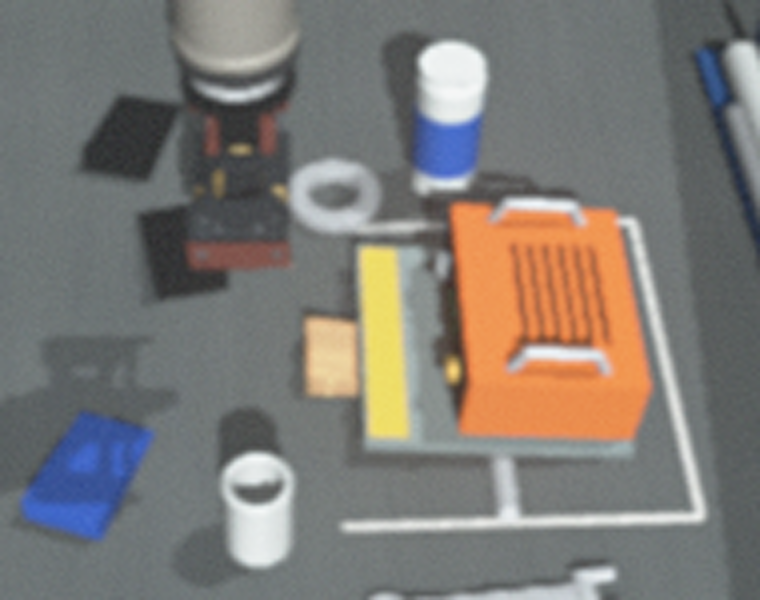

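The wedge is squared to the lip at (342–450, 147–222), about 59 mm in, and the unit hasn't shifted. Now the second press.

Run:
```python
from h import *
np.set_printoptions(precision=4,suppress=True)
R=ori(-0.043)
robot.goto([0.616,0.004,0.20],R)
robot.move_l([0.616,0.004,0.115],speed=.1)
robot.sleep(.4);f0=robot.get_state()['ft_force'];print(f0)
z=.107
while z>=0.094:
    g=robot.move_l([0.616,0.004,z],speed=.02,guard=14)
    s=robot.get_state();df=s['ft_force']-f0;print(round(s['time'],2),round(z,4),round(s['tool_pos'][2]-.08,4),df,g)
    if g or df[2]>9:break
    z-=.0008
robot.sleep(.4);s=robot.get_state();print(s['tool_pos'][2]-.08,s['ft_force']-f0)
cv2.imwrite("pics/press2.png",cv2.resize(robot.grab_frame('side')[110:260,180:370,::-1],(760,600),interpolation=cv2.INTER_CUBIC))
```

```text
[ 0.0368 -1.3175  0.9209]
27.53 0.107 0.0268 [ 0.5868  1.2617 -0.7397] False
27.78 0.1062 0.0262 [ 0.5732  2.0458 -1.0544] False
28.03 0.1054 0.0254 [-0.4322  1.3582 -1.6296] False
28.28 0.1046 0.0246 [ 0.233   1.6349 -0.9076] False
28.53 0.1038 0.0244 [-1.4648  0.4925  4.9429] False
28.78 0.103 0.0242 [-3.0215  0.8331  9.4465] False
0.024176428769860703 [-3.2768  1.4462 10.7114]
```

View pics/press2.png

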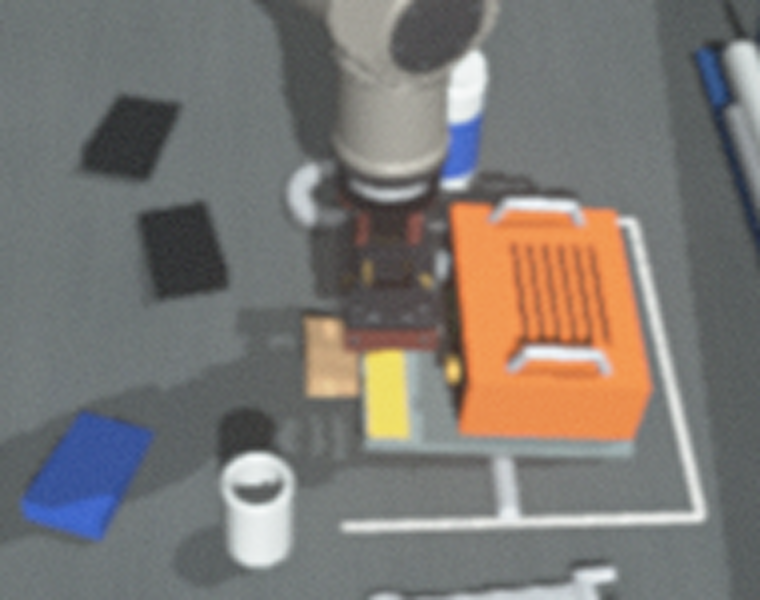

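The edge no longer gives: 10.7 N moved the tip less than 0.5 mm. There's plenty of time, so I'll release, check that the wedge is still snug with a second push, and repeat the press.

Run:
```python
from push import *
R=ori(-0.043)
robot.move_l([0.616,0.004,0.18],speed=.1)
st=np.array([.447,.005,.086])
p=st+d*.085;p[2]=.18;robot.goto(p,R);p[2]=.088;robot.move_l(p,speed=.1)
robot.sleep(.4);f0=robot.get_state()['ft_force']
s=push(st,.096,.1045,.001,7.5,f0,z=.088,speed=.02)
robot.sleep(.2);print(s,robot.get_state()['ft_force']-f0)
p=st+d*(s-.03);p[2]=.088;robot.move_l(p,speed=.08);p[2]=.18;robot.move_l(p,speed=.15)
robot.goto([0.616,0.004,0.18],R)
robot.move_l([0.616,0.004,0.112],speed=.1)
robot.sleep(.4);f0=robot.get_state()['ft_force'];z=.1062
while z>=0.096:
    g=robot.move_l([0.616,0.004,z],speed=.02,guard=14)
    S=robot.get_state();df=S['ft_force']-f0;print(round(S['time'],2),round(z,4),round(S['tool_pos'][2]-.08,4),df,g)
    if g or df[2]>8.5:break
    z-=.0008
robot.sleep(.4);S=robot.get_state();print(S['tool_pos'][2]-.08,S['ft_force']-f0)
robot.move_l([0.616,0.004,0.13],speed=.04)
robot.move_l([0.616,0.004,0.22],speed=.15)
robot.goto([0.45,0.0,0.25],R)
robot.sleep(.5)
S=robot.get_state();np.save("pics/P4.npy",Pw(S));print(S['time'])
im=robot.grab_frame('wrist');cv2.imwrite("pics/w4b.png",cv2.resize(im[:,:,::-1],(800,600),interpolation=cv2.INTER_CUBIC))
cv2.imwrite("pics/p4.png",cv2.resize(robot.grab_frame('side')[110:260,180:370,::-1],(760,600),interpolation=cv2.INTER_CUBIC))
```

```text
32.80 x=0.5438 f=0.33 fz=0.05
33.05 x=0.5449 f=0.02 fz=0.29
33.30 x=0.5460 f=0.72 fz=0.85
33.55 x=0.5470 f=0.34 fz=0.70
33.80 x=0.5475 f=2.53 fz=1.57
34.05 x=0.5477 f=5.04 fz=4.24
34.30 x=0.5479 f=7.71 fz=6.21
0.10300000000000001 [-6.74 -0.38  6.62]
37.93 0.1062 0.026 [-0.26 -0.04  0.11] False
38.18 0.1054 0.0254 [-0.93 -0.    0.68] False
38.43 0.1046 0.0247 [-1.05  0.72  0.54] False
38.68 0.1038 0.0244 [-2.11  0.23  6.25] False
38.93 0.103 0.0242 [-3.07 -1.73 11.06] False
0.024211905721882046 [-3.99 -0.3  11.42]
42.1167
```

View pics/w4b.png

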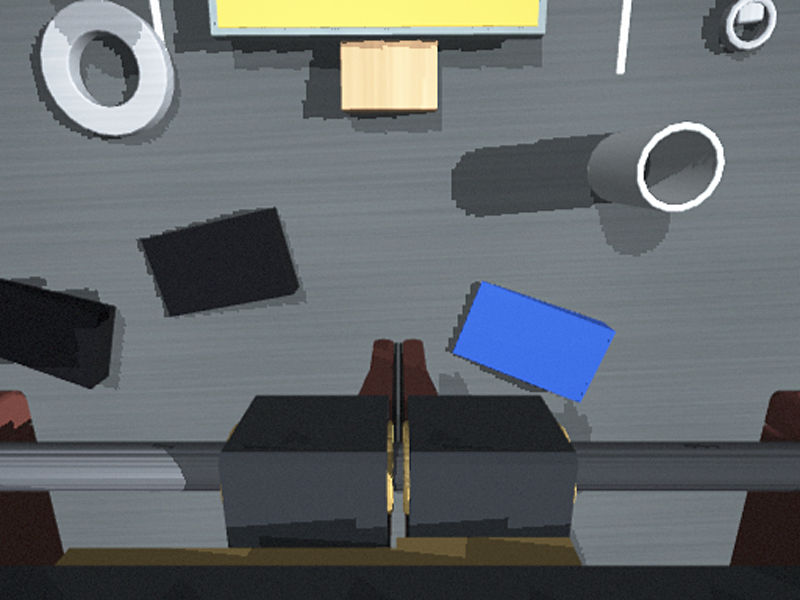

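View pics/p4.png

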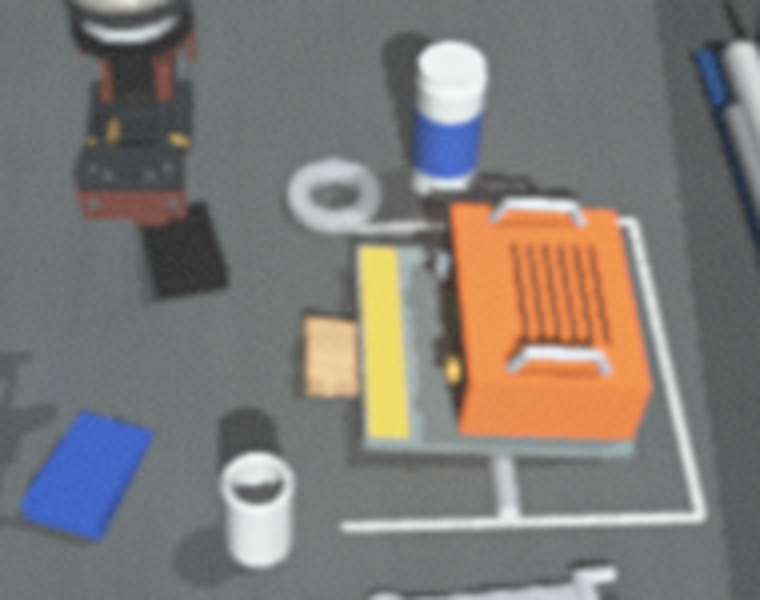

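The wedge is at (341–437, 41–112), square under the edge. The unit, can, flange and tube are where they started, and the arm is clear. The second push met the wedge at the same x and went straight to 7.7 N, so it's still snug. I'm handing the job in.

Run:
```python
from cell import robot
print(robot.sign_off(),robot.get_state()['time'])
```

```text
the job is handed in; nothing more can be done
the job is handed in; nothing more can be done
```

I handed the job in at about 42 s, with the wooden wedge snug under the unit's raised edge and the arm clear. I got no verdict back, so what follows is my own measurements.

- **First press:** the near edge rocked down at about 4–5 N and stopped hard, with the fingertips at 12 mm and 12 N, so the edge was on the bench. It came back up on release.
- **Wedge:** I pushed it square to the edge until the thin end was about 59 mm in. The push then rose sharply to about 8.8 N.
- **Press on the wedge:** 10.7 N moved the strip less than 0.5 mm, with the fingertips staying at 24.2 mm.
- **Repeat checks:** I pushed the wedge a second time and it stopped at the same place, reaching 7.7 N with no further travel. A third press gave the same 24.2 mm at about 11 N.
- **Last pictures:** the wedge looked flat and in place, and the unit, can, flange and tube showed no visible shift. The wrench was only partly in view; the hammer, brush and jar were out of frame.

**Not measured:** I couldn't read the wedge's load directly, so I infer it from the snug push and the stiff presses. The free-sliding push (about 1 N) was lost in the ±1 N noise of the force reading. No check failed.

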